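# Turn a stereo's side panel over on the tipping ramp and hang it on the pin stand

## Robot

A 6-joint arm with a two-finger parallel gripper is mounted at the origin on the work surface. World frame = base frame: x ahead of the robot, y to its left, z up, the work surface at z = 0. Lengths are in m, angles in rad, forces in N, time in s.
With the tool pointing down it reaches from about 0.375 to 0.975 m from the base axis. Payload 3.8 kg.
Tool frame: the origin (TCP) lies where the fingers leave the gripper's body, on its centre line; the fingertips stand 73 mm ahead of it and the grasp point (between the pads) lies 54 mm ahead of it (nose_length is the distance from the TCP to the fingertips, in m); z points along the fingers, y is the line along which they close (so a half turn about z gives the same grasp; the last joint's range is limited). The gripper opens to 85 mm and grips with 20 to 120 N. Pads are 22 mm wide; open, the fingers measure 114 mm over their backs; the gripper's body (76 mm by 85 mm) begins 54 mm behind the grasp point. The pads swing forward as they close: fully open they stand 13 mm farther back than shut.
Start: joints at [1.29, 0.264, 1.604, -0, 1.274, -0.037], TCP at [0.163, 0.655, 0.304] pointing down, gripper open.
Joint ranges: [-2.63, 2.63], [-0.94, 2.18], [0.31, 2.57], [-1.31, 4.45], [0, 2.66], [-2.55, 2.55]. Speed limits (rad/s): [2.57, 2.57, 3.14, 3.14, 3.14, 3.14].

## Interface

Orientations are given as a rotation vector (axis times angle).
In Python, from workcell import read_state, read_camera, calibration, finish_job, look_for, cut_out, tip_of, nose_length gives the robot as it stands.
- The arm moves only by the tool step_arm, never from a script. Its argument "targets" is a list of rows, each a list of 3 entries, a list of its own where there are three numbers: the turn, a rotation vector about the tool's x, y, z in rad, then the shift along the tool's x, y, z in mm, then the finger opening in mm, from 0 to 85.4. In form: [[[ax, ay, az], [x, y, z], grip], ...]. A call has 1 to 5 rows; each row shifts and turns the commanded pose from where the row before left it, along the tool's axes as they then stand; what a row does not reach is not made up. A row lasts 1/12 s, in which the tool goes at most 41.7 mm and 7.16 degrees, less where a joint would pass 70% of its speed; a pose out of reach is approached as far as the arm can. A call with a gripper value outside its range is refused whole. The fingers move at their own pace and stop on an object; "grip_force" is the grip in N (left out, the last holds). Time passes only in rows, so rows that do not move let the fingers close. It gives the time, the measured TCP pose, the force, the opening and the grip force at its end, in the units of the state.
- read_state(): the state, without advancing time (a new reading comes with each control period).
- read_camera(name): name is "scene" or "top" or "wrist"; returns the picture (400x640x3 uint8, red, green, blue); there is no depth.
- calibration(name): a dict with "camera_matrix" (3x3 intrinsics, pixels), "R" (3x3) and "t" (3): a world point X has camera coordinates R X + t. Camera axes: x right, y down, z forward; pixel columns grow to the right and rows downward; lengths in m; the calibration is good to about 2 mm. A picture is of the moment at which its call begins: read the wrist's pose just before it. calibration takes no time and is no camera call; for the wrist camera it gives the pose at the moment of the call.
- finish_job(): hands the job in; it is judged then, once.
Trained networks look in the newest picture that a camera, given by its name, has taken for a name from the list of things; names that differ only in an ending like _2 or _b are one class to them, and where a whole thing is asked for, a point or a joint stands for the part that bears it (a point fixed in the world has none). Each returns a list of dicts, best first, with "score" (0 to 1); they miss things now and then, are a little off and sometimes report something else, mostly with a low value. They report only what shows in the picture. A call takes as long as a camera call.
- look_for(camera, query): "extent" ([left, top, right, bottom] in pixels, round what is visible of it).
- cut_out(camera, query): "region" (400x640 bool, what is visible of it) and "extent" ([left, top, right, bottom] in pixels, round what is visible of it).
- tip_of(camera, query): "at" ([row, column] in pixels: a listed point, or the origin of a listed thing).
The state is a dict: "time": time; "q": joint angles; "joint_vel": joint speeds; "joint_torque": joint torques, N m; "tool_pos": TCP position; "tcp_rot": TCP orientation; "wrist_force": force on the tool from outside, world axes, zero at the start; "torque": the same for the moment, N m; "width": opening from 0.0 (shut) to 1.0 (fully open); "grip_force": force on a finger pad.
Only numpy, scipy, OpenCV 4.12 (cv2) and the standard library are available. Lean on these libraries where they do the work, as an engineer would, in place of code of your own. Each camera call takes 0.05 s, during which the arm holds its last target. There are 200 camera calls.

## Task

The wooden side panel of a stereo lies with its two dowel holes up. Lean it on the slope of the tipping ramp, holes outward, and let go of it there, then tip it over so that it lands on its other face, flat on the ramp's landing board; then pick it up and set it on the finishing stand with both pins fully in its holes and its plain face up, ready for oiling, and let go. Leave the mug, the jar and the wood offcut where they stand.

Things in the scene. Friction and masses are not known exactly. Their poses are not given: they have to be found in the camera images.
- panel: Mid-brown wooden panel, 140 (x) x 62 (y) x 18 (z) mm, about 0.16 kg (varies). Origin: centre of its plain face; z points from there to the holed face: up at the start (it lies flat on the bench), down once turned over. In the holed face: two blind round holes 12 mm wide, 13 mm deep, at x = -45 and +45 mm, y = 0. Symmetric end for end.
- ramp: Fixed plywood tipping ramp. Origin: on the bench, middle of the toe line where the plane of the slope meets the bench; +x: horizontally uphill (roughly away from the robot), y across, z up. The slope, a board 110 mm wide and 10 thick on a strut, has its upper surface rising at 40 degrees towards +x, up to x = 77, z = 64 mm. The landing board, 130 mm wide and 12 thick, lies from x = 0 to -185 mm.
- ramp_stop (a point): Middle of the landing board's upper edge at the toe line, 12 mm above the bench; axes as the ramp's. This edge stops the lower end of a panel laid lengthwise on the slope, and is what the panel pivots on when it is tipped over on to the landing board.
- ramp_top (a point): Middle of the top edge of the slope's upper surface, 100 mm up the slope; axes as the ramp's. A panel laid lengthwise down to the stop overhangs it by 48 mm (its top end at ramp x = 113, z = 95 mm); its overhanging back can be pushed up and over towards ramp -x from behind, in an arc about the stop; a level push tends to jam.
- stand: Fixed wooden finishing stand, a block 160 (x) x 44 (y) x 24 (z) mm on the bench, narrower than the panel. Origin: centre of its underside. Two upright steel pins, 9 mm thick and 11 mm high with tapered tips, stand on its top at x = -45 and +45 mm, y = 0.
- stand_seat (a point): Centre of the stand's top face, midway between the feet of the pins, 24 mm above the bench; axes as the stand's. Seated, the panel's origin is 18 mm above it, the panel lengthwise along the stand, either end first.
- mug: Bystander: white mug, 80 mm across, 90 mm high, upright. Origin: centre of its underside.
- jar: Bystander: closed amber glass jar, 70 mm across, 110 mm high, upright. Origin: centre of its underside.
- offcut: Bystander: pale wood offcut, 120 x 90 x 25 mm, flat on the bench. Origin: centre of its underside.

How it is judged:
By the outcome, as a careful person would: the job done as asked, in the order asked, and still so for the second after the job is handed in, with the robot touching nothing.
It also fails if it takes over 72 s, if anything falls off the work surface, if the arm or the gripper's body presses on something with over 40 N, if the wrist force passes 120 N, or if a joint passes its speed limit or range.

## Working session

There is one attempt and no reset: what is moved stays moved. The work goes in short steps, Python scripts to look and compute and a tool call to move; the robot and the scene stay as the last step left them, time stands still between calls to the robot, and variables do not carry over. Pictures are saved under pics/ and viewed, at most 10 in all, crops included, and the job is handed in when it is done.

Besides the shell and the picture viewer there is one more tool, called after "Call:" by a JSON object that holds its "name" and its "arguments". step_arm: Moves the arm, as the interface text tells. Its arguments: {"type":"object","properties":{"targets":{"type":"array","items":{"type":"array"}},"grip_force":{"type":"number"}},"required":["targets"]}

```bash
ls; mkdir -p pics
python3 - <<'E'
from workcell import *
import cv2,numpy as np
s=read_state();print({k:np.round(v,3) for k,v in s.items()},nose_length)
for c in("scene","top"):
    im=read_camera(c);cv2.imwrite(f"pics/{c}0.png",im[:,:,::-1])
    k=calibration(c);print(c,np.round(k["camera_matrix"],1).tolist(),np.round(k["R"],3).tolist(),np.round(k["t"],3).tolist())
    for n in("panel","ramp","stand","mug","jar","offcut"):
        r=look_for(c,n)[:2];print(n,[(np.round(d["extent"]).tolist(),round(d["score"],2)) for d in r])
    for n in("panel","ramp_stop","ramp_top","stand_seat"):
        r=tip_of(c,n)[:2];print(n,[(np.round(d["at"],1).tolist(),round(d["score"],2)) for d in r])
E
```

```text
pics
{'time': np.float64(0.0), 'q': array([ 1.29 ,  0.265,  1.605,  0.   ,  1.274, -0.037]), 'joint_vel': array([ 0.002, -0.001,  0.   ,  0.001, -0.   ,  0.002]), 'joint_torque': array([ 0.0000e+00, -5.1509e+01, -3.6732e+01,  0.0000e+00,  1.3000e-02,
       -0.0000e+00]), 'tool_pos': array([0.163, 0.654, 0.303]), 'tcp_rot': array([-3.820e-01, -3.118e+00,  3.000e-03]), 'wrist_force': array([-0.116,  0.371, -0.221]), 'torque': array([ 0.014,  0.007, -0.007]), 'grip_force': np.float64(0.0), 'width': np.float64(1.002)} 0.0726
scene [[424.6, 0.0, 318.9], [0.0, 424.6, 198.8], [0.0, 0.0, 1.0]] [[-0.458, 0.889, -0.003], [0.652, 0.334, -0.681], [-0.604, -0.314, -0.733]] [0.195, -0.394, 1.567]
panel [([197.0, 142.0, 235.0, 178.0], 0.96)]
ramp [([255.0, 143.0, 340.0, 212.0], 0.65)]
stand [([365.0, 196.0, 390.0, 249.0], 0.9)]
mug [([310.0, 235.0, 363.0, 280.0], 0.75), ([417.0, 255.0, 480.0, 308.0], 0.63)]
jar [([366.0, 196.0, 390.0, 249.0], 0.6), ([168.0, 170.0, 200.0, 217.0], 0.57)]
offcut [([423.0, 251.0, 477.0, 307.0], 0.83)]
panel [([163.9, 215.0], 0.87)]
ramp_stop [([184.4, 289.6], 0.71), ([219.4, 380.5], 0.19)]
ramp_top [([186.7, 271.7], 0.76), ([218.8, 379.6], 0.29)]
stand_seat [([219.6, 378.3], 0.77)]
top [[465.7, 0.0, 314.5], [0.0, 465.7, 200.4], [0.0, 0.0, 1.0]] [[0.021, -1.0, -0.006], [-0.998, -0.021, -0.058], [0.058, 0.007, -0.998]] [0.083, 0.617, 1.093]
panel [([456.0, 192.0, 486.0, 254.0], 0.97)]
ramp [([332.0, 183.0, 394.0, 301.0], 0.77)]
stand [([234.0, 183.0, 264.0, 251.0], 0.83)]
mug [([239.0, 116.0, 290.0, 158.0], 0.71)]
jar [([441.0, 122.0, 484.0, 159.0], 0.83)]
offcut [([134.0, 150.0, 186.0, 206.0], 0.7)]
panel [([220.9, 472.5], 0.92)]
ramp_stop [([221.5, 366.6], 0.56)]
ramp_top [([189.4, 373.6], 0.58)]
stand_seat [([213.7, 248.1], 0.73)]
```

```bash
cat > h.py <<'E'
import numpy as np,cv2
from workcell import *
from scipy.spatial.transform import Rotation as Ro
def onplane(c,uv,z):
    k=calibration(c);R=np.array(k["R"]);t=np.array(k["t"]);o=-R.T@t
    d=R.T@np.linalg.inv(k["camera_matrix"])@[uv[0],uv[1],1]
    return o+d*(z-o[2])/d[2]
def tri(obs):  # [(K,R,t,uv)]
    A=[];b=[]
    for K,R,t,uv in obs:
        o=-R.T@t;d=R.T@np.linalg.inv(K)@[uv[0],uv[1],1];d/=np.linalg.norm(d)
        P=np.eye(3)-np.outer(d,d);A.append(P);b.append(P@o)
    A=np.vstack(A);b=np.hstack(b);x=np.linalg.lstsq(A,b,rcond=None)[0]
    return x,np.linalg.norm(A@x-b)
def cam(c):
    k=calibration(c);return [np.array(k[n],float) for n in("camera_matrix","R","t")]
def proj(c,X):
    K,R,t=cam(c);p=(R@np.atleast_2d(X).T).T+t;p=p@K.T;return p[:,:2]/p[:,2:]
E
python3 - <<'E'
from h import *
rc={}
for n,a,b in(("panel",(163.9,215),(220.9,472.5)),("stop",(184.4,289.6),(221.5,366.6)),("top",(186.7,271.7),(189.4,373.6)),("seat",(219.6,378.3),(213.7,248.1))):
    x,e=tri([(*cam("scene"),a[::-1]),(*cam("top"),b[::-1])]);print(n,x.round(4),e.round(4))
for n,z in(("panel",.018),("stand",.024)):
    for c in("scene","top"):
        read_camera(c); m=cut_out(c,n)[0]["region"].astype(np.uint8)
        r=cv2.minAreaRect(np.argwhere(m)[:,::-1].astype(np.float32));B=cv2.boxPoints(r)
        W=np.array([onplane(c,p,z)[:2] for p in B]);print(n,c,W.round(3).tolist(),W.mean(0).round(4))
T=cv2.imread("pics/top0.png");cv2.imwrite("pics/topc.png",cv2.resize(T[100:310,120:500],None,fx=2,fy=2,interpolation=cv2.INTER_CUBIC))
E
```

```text
panel [ 0.5735 -0.2888 -0.0119] 0.0025
stop [ 0.5654 -0.0267  0.0107] 0.0051
top [ 0.6386 -0.0365  0.0629] 0.0045
seat [0.579  0.2547 0.0194] 0.0021
panel scene [[0.65, -0.301], [0.48, -0.315], [0.512, -0.238], [0.674, -0.23]] [ 0.5791 -0.271 ]
panel top [[0.639, -0.238], [0.646, -0.305], [0.506, -0.316], [0.5, -0.249]] [ 0.5726 -0.2769]
stand scene [[0.679, 0.258], [0.506, 0.209], [0.494, 0.257], [0.666, 0.302]] [0.5862 0.2566]
stand top [[0.646, 0.293], [0.656, 0.246], [0.502, 0.211], [0.492, 0.257]] [0.5743 0.2518]
```

View pics/topc.png

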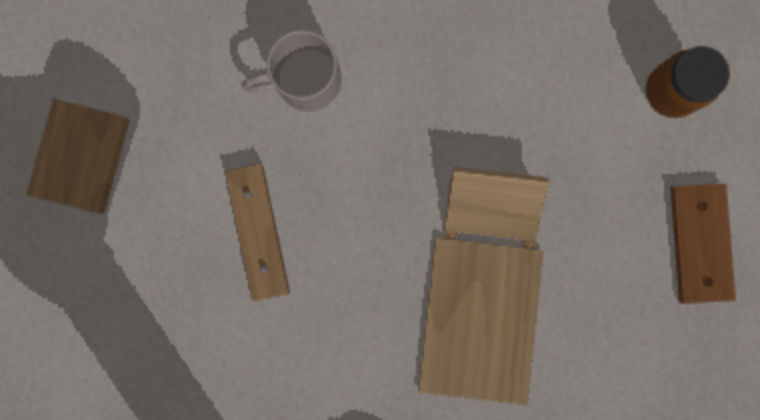

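View pics/scene0.png

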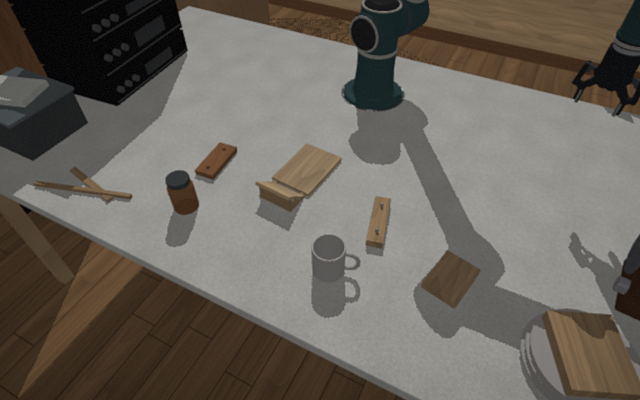

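```bash
cat >> h.py <<'E'
def tool():
    s=read_state();return np.array(s["tool_pos"]),Ro.from_rotvec(s["tcp_rot"])
def delta(p,Rt):
    """turn (rotvec, tool axes) & shift (mm, current tool axes) to reach p,Rt"""
    P,R=tool();print("shift",(R.inv().apply(np.array(p)-P)*1e3).round(1),"turn",(R.inv()*Rt).as_rotvec().round(4),"at",P.round(4))
def frame(z,y):
    z=np.array(z,float)/np.linalg.norm(z);y=np.array(y,float);y-=z*(y@z);y/=np.linalg.norm(y);return Ro.from_matrix(np.c_[np.cross(y,z),y,z])
E
python3 - <<'E'
from h import *
K,R,t=cam("wrist");P,T=tool();print(K.round(1).tolist(),"cam in tool",T.inv().apply(-R.T@t-P).round(4),"axis in tool",(T.inv().as_matrix()@R.T).round(3).tolist())
px=[(338.5,218.5),(391,225),(383.5,301.5),(330,295)]
W=np.array([onplane("top",p,.012) for p in px]);print(W.round(4).tolist())
px=[(345.5,185),(394.5,190)];print([onplane("top",p,.064).round(4).tolist() for p in px])
print([onplane("top",p,.018).round(4).tolist() for p in[(471,203),(474,241)]],[onplane("top",p,.03).round(4).tolist() for p in[(243.5,196),(251.5,232.5)]])
y=np.radians(14)
delta([.5,.22,.304],frame([0,0,-1],[-np.sin(y),np.cos(y),0]))
E
```

```text
[[345.3, 0.0, 320.0], [0.0, 345.3, 196.3], [0.0, 0.0, 1.0]] cam in tool [ 0.0765 -0.0011 -0.07  ] axis in tool [[0.001, -0.954, -0.298], [1.0, 0.001, 0.001], [-0.001, -0.298, 0.954]]
[[0.5728, 0.0375, 0.012], [0.56, -0.0882, 0.012], [0.3787, -0.0726, 0.012], [0.3911, 0.0544, 0.012]]
[[0.6488, 0.0252, 0.064], [0.6397, -0.087, 0.064]]
[[0.6162, -0.2769, 0.018], [0.5262, -0.2841, 0.018]] [[0.6209, 0.2638, 0.03], [0.5352, 0.2424, 0.03]]
shift [-4.321e+02 -3.408e+02 -1.000e-01] turn [-0.     -0.     -0.4881] at [0.1629 0.655  0.3039]
```

Call:
{"name": "step_arm", "arguments": {"targets": [[[0,0,0],[-31.7,-20.6,0],85],[[0,0,0],[-31.7,-20.6,0],85],[[0,0,0],[-31.7,-20.6,0],85],[[0,0,0],[-31.7,-20.6,0],85],[[0,0,0],[-31.7,-20.6,0],85]]}}

```text
time: 1.92
tool_pos: [0.2927, 0.5155, 0.304]
tcp_rot: [0.381, 3.118, 0.0]
wrist_force: [0.2, 0.6, -0.1]
width: 0.996
grip_force: 0.0
```

Call:
{"name": "step_arm", "arguments": {"targets": [[[0,0,0],[-31.7,-20.6,0],85],[[0,0,0],[-31.7,-20.6,0],85],[[0,0,0],[-31.7,-20.6,0],85],[[0,0,0],[-31.7,-20.6,0],85],[[0,0,0],[-31.7,-20.6,0],85]]}}

```text
time: 2.33
tool_pos: [0.4218, 0.3771, 0.3042]
tcp_rot: [0.382, 3.118, 0.001]
wrist_force: [-0.4, -0.3, -0.5]
width: 0.994
grip_force: 0.0
```

Call:
{"name": "step_arm", "arguments": {"targets": [[[0,0,0],[-31.7,-20.6,0],85],[[0,0,0],[-31.7,-20.6,0],85],[[0,0,0],[-31.7,-20.6,0],85],[[0,0,0],[-31.7,-20.6,0],85],[[0,0,0],[-31.7,-20.6,0],85]]}}

```text
time: 2.75
tool_pos: [0.5508, 0.2388, 0.3042]
tcp_rot: [0.382, 3.118, 0.001]
wrist_force: [0.8, 0.7, -0.2]
width: 0.997
grip_force: 0.0
```

Call:
{"name": "step_arm", "arguments": {"targets": [[[0,0,-0.122],[0,0,0],85],[[0,0,-0.122],[0,0,0],85],[[0,0,-0.122],[0,0,0],85],[[0,0,-0.122],[0,0,0],85],[[0,0,0],[0,0,0],85]]}}

```text
time: 3.17
tool_pos: [0.55, 0.2401, 0.3039]
tcp_rot: [-0.386, 3.118, 0.0]
wrist_force: [1.1, -0.2, 0.6]
width: 0.995
grip_force: 0.0
```

Run:
```python
from h import *
print(tool()[0])
np.set_printoptions(suppress=True)
C=cam("wrist");im=read_camera("wrist");cv2.imwrite("pics/w1.png",im[:,:,::-1])
np.savez("w1.npz",K=C[0],R=C[1],t=C[2])
print(proj("wrist",[[.6209,.2638,.03],[.5352,.2424,.03]]).round(1))
for n in("stand_seat","ramp_stop","ramp_top"):
    print(n,[(np.round(d["at"],1).tolist(),round(d["score"],2)) for d in tip_of("wrist",n)[:1]])
P=np.array([.5,-.03,.304]);y=np.radians(-5.2)
delta([.53,-.03,.304],frame([0,0,-1],[-np.sin(y),np.cos(y),0]))
```

```text
[0.54995434 0.24009875 0.30391063]
[[325.8 235. ]
 [326.1 154.1]]
stand_seat [([191.7, 330.5], 0.76)]
ramp_stop [([122.3, 65.8], 0.74)]
ramp_top [([204.0, 15.0], 0.89)]
shift [  83.9 -257.9   -0.1] turn [-0.      0.0001  0.3325] at [0.5497 0.2405 0.3039]
```

View pics/w1.png

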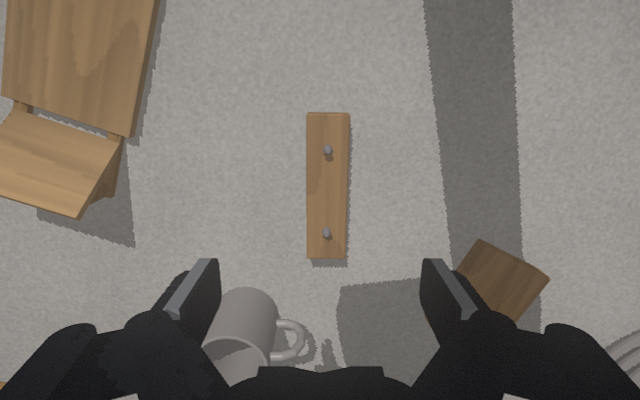

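Call:
{"name": "step_arm", "arguments": {"targets": [[[0,0,0],[12,-36.9,0],85],[[0,0,0],[12,-36.9,0],85],[[0,0,0],[12,-36.9,0],85],[[0,0,0],[12,-36.9,0],85],[[0,0,0],[12,-36.9,0],85]]}}

```text
time: 3.78
tool_pos: [0.5357, 0.0456, 0.3041]
tcp_rot: [-0.381, 3.118, -0.0]
wrist_force: [0.5, 0.0, 0.3]
width: 0.995
grip_force: 0.0
```

Call:
{"name": "step_arm", "arguments": {"targets": [[[0,0,0],[12,-36.9,0],85],[[0,0,0],[12,-36.9,0],85],[[0,0,0.111],[0,0,0],85],[[0,0,0.111],[0,0,0],85],[[0,0,0.111],[0,0,0],85]]}}

```text
time: 4.2
tool_pos: [0.5306, -0.0317, 0.3041]
tcp_rot: [0.155, 3.137, 0.0]
wrist_force: [-0.2, -1.1, 0.2]
width: 0.997
grip_force: 0.0
```

Call:
{"name": "step_arm", "arguments": {"targets": [[[0,0,0],[0,0,0],85]]}}

```text
time: 4.28
tool_pos: [0.5307, -0.031, 0.304]
tcp_rot: [0.148, 3.138, -0.0]
wrist_force: [-0.3, 0.6, 0.3]
width: 0.992
grip_force: 0.0
```

Run:
```python
from h import *
print(tool()[0])
C=cam("wrist");im=read_camera("wrist");cv2.imwrite("pics/w2.png",im[:,:,::-1])
np.savez("w2.npz",K=C[0],R=C[1],t=C[2])
a=np.load("w1.npz")
for n,uv in(("stand_seat",0),("ramp_stop",(65.8,122.3)),("ramp_top",(15,204))):
    r=tip_of("wrist",n)[:1]
    if r and uv: print(n,r[0]["at"],tri([(a["K"],a["R"],a["t"],uv),(*C,r[0]["at"][::-1])]))
y=np.radians(-5.2);ux=np.array([np.cos(y),np.sin(y),0]);uy=np.array([-np.sin(y),np.cos(y),0]);o=np.array([.566,-.025,0])
print(proj("wrist",[o+ux*a/1e3+uy*b/1e3+[0,0,c/1e3] for a,b,c in((0,65,12),(0,-65,12),(-185,-65,12),(-185,65,12),(77,55,64),(77,-55,64))]).round(1).tolist())
y=np.radians(4.6)
delta([.54,-.279,.304],frame([0,0,-1],[-np.sin(y),np.cos(y),0]))
```

```text
[ 0.53067361 -0.03095725  0.30401602]
ramp_stop [196.0, 325.9] (array([ 0.57184311, -0.02880116,  0.00469266]), np.float64(0.0029374552554282153))
ramp_top [283.6, 331.6] (array([ 0.6447324 , -0.03051063,  0.06677325]), np.float64(0.0016553845769831188))
[[387.4, 194.9], [268.9, 194.3], [261.2, 5.4], [400.0, 6.3], [382.3, 282.0], [274.5, 281.6]]
shift [-3.07e+01 -2.47e+02 -1.00e-01] turn [-0.000e+00  1.000e-04 -1.668e-01] at [ 0.5307 -0.0303  0.3039]
```

View pics/w2.png

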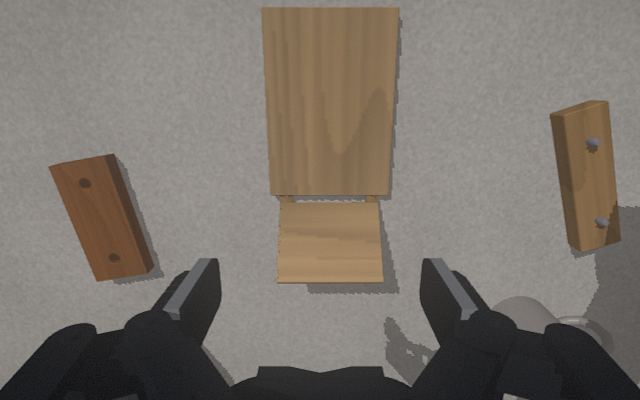

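Call:
{"name": "step_arm", "arguments": {"targets": [[[0,0,0],[-4.4,-35.3,0],85],[[0,0,0],[-4.4,-35.3,0],85],[[0,0,0],[-4.4,-35.3,0],85],[[0,0,0],[-4.4,-35.3,0],85],[[0,0,0],[-4.4,-35.3,0],85]]}}

```text
time: 4.9
tool_pos: [0.5371, -0.2094, 0.304]
tcp_rot: [0.135, 3.138, -0.0]
wrist_force: [0.8, -0.1, -0.6]
width: 1.0
grip_force: 0.0
```

Call:
{"name": "step_arm", "arguments": {"targets": [[[0,0,0],[-4.4,-35.3,0],85],[[0,0,0],[-4.4,-35.3,0],85],[[0,0,-0.083],[0,0,30],85],[[0,0,-0.083],[0,0,30],85],[[0,0,0],[0,0,0],85]]}}

```text
time: 5.32
tool_pos: [0.5363, -0.2782, 0.2371]
tcp_rot: [0.124, -3.13, -0.01]
wrist_force: [-1.4, 0.9, -1.7]
width: 0.997
grip_force: 0.0
```

```bash
cat >> h.py <<'E'
def quad(c,n,save=None):
    "corners of a thing's visible outline (4-gon), px"
    read_camera(c);r=cut_out(c,n)[0];m=r["region"].astype(np.uint8)
    cs,_=cv2.findContours(m,cv2.RETR_EXTERNAL,cv2.CHAIN_APPROX_NONE);h=cv2.convexHull(max(cs,key=cv2.contourArea))
    return cv2.boxPoints(cv2.minAreaRect(h)),r["score"]
E
python3 - <<'E'
from h import *
print(tool()[0])
im=read_camera("wrist");cv2.imwrite("pics/w3.png",im[:,:,::-1])
B,s=quad("wrist","panel");print(B.round(1).tolist(),s)
W=np.array([onplane("wrist",p,.018) for p in B]);print(W.round(4).tolist(),W.mean(0))
# dark holes
g=cv2.cvtColor(im,cv2.COLOR_RGB2GRAY);m=np.zeros_like(g);cv2.fillConvexPoly(m,B.astype(np.int32),255);m=cv2.erode(m,np.ones((9,9)))
d=((g<np.median(g[m>0])*.72)&(m>0)).astype(np.uint8)
n,_,st,ce=cv2.connectedComponentsWithStats(d)
for i in range(1,n):
    if st[i,4]>15: print(st[i].tolist(),ce[i].round(1),onplane("wrist",ce[i],.018).round(4))
E
```

```text
[ 0.53631752 -0.27820113  0.23713648]
[[277.0, 139.0], [350.0, 139.0], [350.0, 288.0], [277.0, 288.0]] 0.86
[[0.5074, -0.3191, 0.018], [0.5026, -0.2568, 0.018], [0.6475, -0.2418, 0.018], [0.653, -0.3132, 0.018]] [ 0.57759293 -0.28272063  0.018     ]
```

View pics/w3.png

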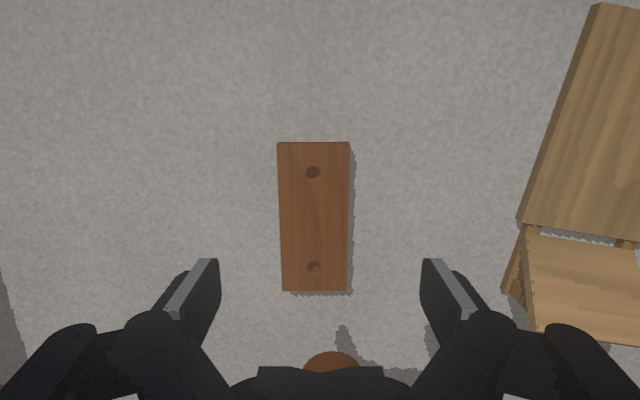

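Run:
```python
from h import *
a=onplane("wrist",(313,172),.018);b=onplane("wrist",(314,267),.018);d=b-a
k=calibration("top");print(a,b,np.linalg.norm(d),"yaw",np.degrees(np.arctan2(d[1],d[0])))
# height check using top view holes
for u,v in(((313,172),(474,241)),((314,267),(471,203))): print(tri([(*cam("wrist"),u),(*cam("top"),v)]))
y=np.arctan2(d[1],d[0]);c=(a+b)/2
P,R=tool();delta([c[0],c[1],.072],frame([0,0,-1],[-np.sin(y),np.cos(y),0]))
```

```text
[ 0.53386937 -0.28631422  0.018     ] [ 0.62716642 -0.27867455  0.018     ] 0.0936093089715604 yaw 4.68124541111066
(array([ 0.52916118, -0.28411113,  0.02527206]), np.float64(0.005136456181315728))
(array([ 0.61766111, -0.27609053,  0.03034247]), np.float64(0.005290603282907269))
shift [-40.3  -6.6 172.4] turn [ 0.0001 -0.0001 -0.0053] at [ 0.5398 -0.279   0.2444]
```

Run:
```python
from h import *
im=read_camera("wrist");cv2.imwrite("pics/w4.png",im[:,:,::-1])
print(tool()[0])
g=cv2.cvtColor(im,cv2.COLOR_RGB2GRAY)
roi=g[130:300,290:340].astype(float);bg=cv2.medianBlur(g,31)[130:300,290:340]
d=((bg-roi)>12).astype(np.uint8)
n,_,st,ce=cv2.connectedComponentsWithStats(d);H=[]
for i in range(1,n):
    if st[i,4]>25:
        p=ce[i]+[290,130];print(st[i].tolist(),p.round(1),onplane("wrist",p,.018).round(4));H.append(p)
if len(H)==2:
    W=[onplane("wrist",p,.018) for p in H];d=W[1]-W[0];c=(W[0]+W[1])/2;y=np.arctan2(d[1],d[0]);print(np.linalg.norm(d),np.degrees(y),c)
    delta([c[0],c[1],.072],frame([0,0,-1],[-np.sin(y),np.cos(y),0]))
```

```text
[ 0.54046441 -0.27927173  0.24565952]
[19, 28, 14, 12, 128] [315.3 163.7] [ 0.5277 -0.2854  0.018 ]
[20, 122, 12, 9, 66] [315.4 255.6] [ 0.6168 -0.2787  0.018 ]
[0, 144, 11, 13, 56] [293.7 280.8] [ 0.6457 -0.2978  0.018 ]
```

Call:
{"name": "step_arm", "arguments": {"targets": [[[0,0,0],[-8,-1.4,30],85],[[0,0,0],[-8,-1.4,30],85],[[0,0,0],[-8,-1.4,30],85],[[0,0,0],[-8,-1.4,30],85],[[0,0,0],[0,0,25],85]]}}

```text
time: 5.93
tool_pos: [0.5748, -0.2828, 0.1001]
tcp_rot: [-0.122, 3.135, -0.004]
wrist_force: [-0.3, 0.4, -0.3]
width: 0.994
grip_force: 0.0
```

Call:
{"name": "step_arm", "arguments": {"targets": [[[0,0,0],[0,0,14],85],[[0,0,0],[0,0,9],85],[[0,0,0],[0,0,4],85],[[0,0,0],[0,0,0],85],[[0,0,0],[0,0,0],85]]}}

```text
time: 6.35
tool_pos: [0.5729, -0.2831, 0.0737]
tcp_rot: [-0.121, 3.137, -0.002]
wrist_force: [0.2, 0.2, 0.2]
width: 0.997
grip_force: 0.0
```

Call:
{"name": "step_arm", "arguments": {"grip_force": 40, "targets": [[[0,0,0],[0,0,0],50],[[0,0,0],[0,0,0],50],[[0,0,0],[0,0,0],50],[[0,0,0],[0,0,0],50],[[0,0,0],[0,0,0],50]]}}

```text
time: 6.77
tool_pos: [0.5729, -0.2831, 0.0738]
tcp_rot: [-0.121, 3.137, -0.002]
wrist_force: [-0.9, 0.0, 6.6]
width: 0.713
grip_force: 45.0
```

Run:
```python
from h import *
s=read_state();print(s["tool_pos"],s["width"]*85.4,s["grip_force"],s["wrist_force"])
```

```text
[ 0.57287599 -0.28314796  0.07384766] 60.900742013887744 45.01648485660553 [-0.90488121  0.01394403  6.61272408]
```

Call:
{"name": "step_arm", "arguments": {"targets": [[[0,0,0],[0,0,-15],50],[[0,0,0],[0,0,-35],50],[[0,0,0],[0,0,-40],50],[[0,0,0],[0,0,-40],50],[[0,0,0],[0,0,-40],50]]}}

```text
time: 7.18
tool_pos: [0.5712, -0.2823, 0.2432]
tcp_rot: [0.121, -3.138, -0.001]
wrist_force: [1.3, -0.5, -0.8]
width: 0.713
grip_force: 44.2
```

```bash
cat >> h.py <<'E'
yr=np.radians(-4.8);RU=np.array([np.cos(yr),np.sin(yr),0]);RV=np.array([-np.sin(yr),np.cos(yr),0]);RO_=np.array([.566,-.0245,0])
def ramp(a,b,c): return RO_+RU*a/1e3+RV*b/1e3+[0,0,c/1e3]
def slope_pose(tilt,yaw=0):  # tilt>0: tool leans to robot, pointing uphill
    t=np.radians(tilt);return frame(RU*np.sin(t)-np.array([0,0,np.cos(t)]),RV)
E
python3 - <<'E'
from h import *
s=read_state();print(s["width"]*85.4,s["grip_force"],s["wrist_force"])
delta(ramp(12.9-64,0,109+77),slope_pose(0))
delta(ramp(12.9-64,0,109+77),slope_pose(40))
E
```

```text
60.848529513072705 44.19132649898529 [ 1.28835317 -0.52889336 -0.79515307]
shift [ 35.7 265.5  57.4] turn [ 0.0005 -0.001   0.1609] at [ 0.5712 -0.2823  0.2432]
shift [ 35.7 265.5  57.4] turn [ 0.0566 -0.6976  0.1541] at [ 0.5712 -0.2823  0.2432]
```

Call:
{"name": "step_arm", "arguments": {"targets": [[[0,0,0],[5.1,37.9,0],50],[[0,0,0],[5.1,37.9,0],50],[[0,0,0],[5.1,37.9,0],50],[[0,0,0],[5.1,37.9,0],50],[[0,0,0],[5.1,37.9,0],50]]}}

```text
time: 7.6
tool_pos: [0.5308, -0.0942, 0.242]
tcp_rot: [-0.12, 3.139, 0.0]
wrist_force: [0.6, 0.7, -1.6]
width: 0.715
grip_force: 44.2
```

Call:
{"name": "step_arm", "arguments": {"targets": [[[0,0,0],[5.1,37.9,0],50],[[0,0,0],[5.1,37.9,0],50],[[0,0,0.08],[0,0,0],50],[[0,0,0.08],[0,0,0],50],[[0,-0.116,0],[0,0,0],50]]}}

```text
time: 8.02
tool_pos: [0.5176, -0.0199, 0.2419]
tcp_rot: [0.127, 3.022, -0.007]
wrist_force: [-0.1, -0.3, -2.7]
width: 0.715
grip_force: 44.3
```

Call:
{"name": "step_arm", "arguments": {"targets": [[[0,-0.116,0],[0,0,0],50],[[0,-0.116,0],[0,0,0],50],[[0,-0.116,0],[0,0,0],50],[[0,-0.116,0],[0,0,0],50],[[0,-0.118,0],[0,0,0],50]]}}

```text
time: 8.43
tool_pos: [0.5153, -0.0208, 0.2426]
tcp_rot: [0.101, 2.436, -0.037]
wrist_force: [-0.5, 0.1, -2.0]
width: 0.709
grip_force: 44.3
```

Call:
{"name": "step_arm", "arguments": {"targets": [[[0,0,0],[0,0,0],50],[[0,0,0],[0,0,0],50],[[0,0,0],[0,0,0],50]]}}

```text
time: 8.68
tool_pos: [0.5163, -0.0209, 0.2428]
tcp_rot: [0.101, 2.443, -0.037]
wrist_force: [-0.1, 1.0, -0.6]
width: 0.716
grip_force: 44.3
```

Run:
```python
from h import *
s=read_state();print(s["width"]*85.4,s["grip_force"],s["wrist_force"])
delta(ramp(12.9,0,109),slope_pose(40))
im=read_camera("wrist");cv2.imwrite("pics/w5.png",im[:,:,::-1])
print(tool()[0],proj("wrist",[ramp(0,65,12),ramp(0,-65,12),ramp(77,55,64),ramp(77,-55,64)]).round(1).tolist())
```

```text
61.12188278850092 44.28160786628723 [-0.0816355   0.97304067 -0.56414324]
shift [ 37.8   0.5 142.9] turn [ 0.0006 -0.0014  0.0007] at [ 0.5163 -0.0209  0.2428]
[ 0.51725039 -0.02092074  0.24367603] [[409.3, 39.1], [233.9, 38.8], [386.2, 159.4], [256.4, 159.4]]
```

View pics/w5.png

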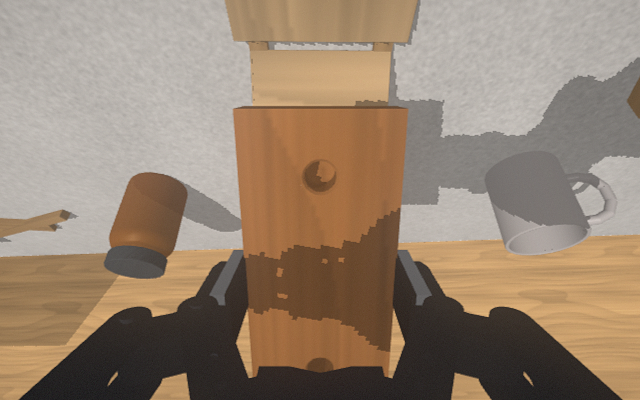

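Run:
```python
from h import *
K,R,t=cam("wrist");P,T=tool()
A=T.inv().as_matrix()@R.T; c=T.inv().apply(-R.T@t-P)
for z in(.0538,.0558,.0578):
  for uv in((235,107),(407,107),(320,176)):
    d=A@np.linalg.inv(K)@[*uv,1];print(z,uv,(c+d*(z-c[2])/d[2])*1e3)
print(onplane("wrist",(231,42),.012),onplane("wrist",(417,43),.012),ramp(0,65,12),ramp(0,-65,12))
```

```text
0.0538 (235, 107) [ 70.44846819 -30.49738021  53.8       ]
0.0538 (407, 107) [70.45824673 29.31633715 53.8       ]
0.0538 (320, 176) [45.7652029  -0.94357865 53.8       ]
0.0558 (235, 107) [ 70.34791388 -30.97188294  55.8       ]
0.0558 (407, 107) [70.35785029 29.8075426  55.8       ]
0.0558 (320, 176) [45.26613079 -0.94092749 55.8       ]
0.0578 (235, 107) [ 70.24735957 -31.44638566  57.8       ]
0.0578 (407, 107) [70.25745386 30.29874805 57.8       ]
0.0578 (320, 176) [44.76705868 -0.93827633 57.8       ]
[ 0.56290477 -0.09214945  0.012     ] [0.57516476 0.04641965 0.012     ] [0.57143906 0.04027204 0.012     ] [ 0.56056094 -0.08927204  0.012     ]
```

Call:
{"name": "step_arm", "arguments": {"targets": [[[0,0,0],[9,0,30],50],[[0,0,0],[9,0,30],50],[[0,0,0],[9,0,30],50],[[0,0,0],[9,0,26],50],[[0,0,0],[0,0,12],50]]}}

```text
time: 9.15
tool_pos: [0.5669, -0.0244, 0.1209]
tcp_rot: [0.1, 2.45, -0.034]
wrist_force: [-1.2, -0.3, -2.0]
width: 0.713
grip_force: 44.5
```

Call:
{"name": "step_arm", "arguments": {"targets": [[[0,0,0],[0,0,6],50],[[0,0,0],[0,0,4],50],[[0,0,0],[0,0,0],50],[[0,0,0],[0,0,0],50]]}}

```text
time: 9.48
tool_pos: [0.572, -0.0243, 0.1224]
tcp_rot: [0.1, 2.44, -0.031]
wrist_force: [0.5, 0.2, -1.4]
width: 0.714
grip_force: 44.5
```

Call:
{"name": "step_arm", "arguments": {"targets": [[[0,0,0],[0,0,2],50],[[0,0,0],[0,0,0],50],[[0,0,0],[0,0,0],50]]}}

```text
time: 9.73
tool_pos: [0.5717, -0.0243, 0.1213]
tcp_rot: [0.1, 2.44, -0.032]
wrist_force: [0.3, 0.4, -1.2]
width: 0.715
grip_force: 44.5
```

Run:
```python
from h import *
s=read_state();print(s["width"]*85.4,s["grip_force"],s["wrist_force"],s["torque"])
delta(ramp(14.4,0,110.3),slope_pose(40))
im=read_camera("scene");cv2.imwrite("pics/s1.png",cv2.resize(im[60:260,180:430,::-1],None,fx=3,fy=3))
```

```text
61.0453587576215 44.544344544410706 [ 0.32371777  0.37051449 -1.17189814] [0.02042719 0.41321783 0.01291108]
shift [ 0.4 -0.8 14. ] turn [0.0047 0.0017 0.0002] at [ 0.5717 -0.0243  0.1213]
```

View pics/s1.png

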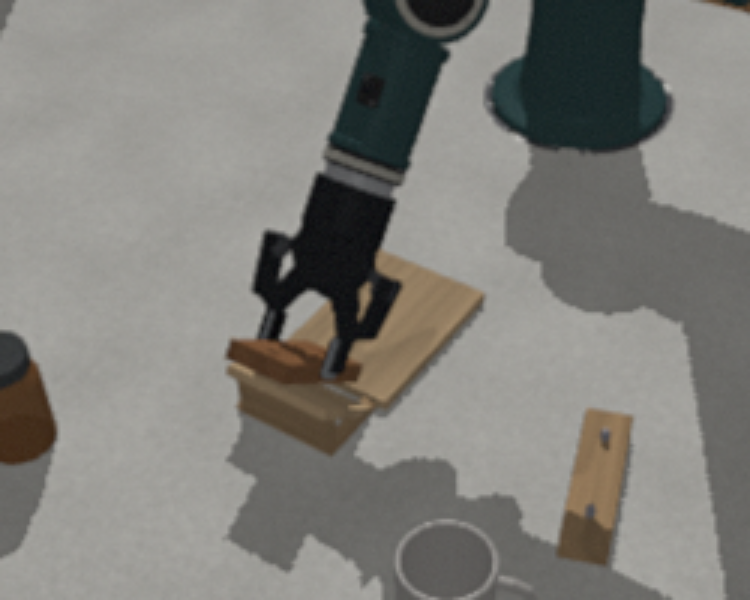

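Call:
{"name": "step_arm", "arguments": {"targets": [[[0,0,0],[0,0,5],50],[[0,0,0],[0,0,4],50],[[0,0,0],[0,0,2],50],[[0,0,0],[0,0,0],50],[[0,0,0],[0,0,0],50]]}}

```text
time: 10.2
tool_pos: [0.5785, -0.0234, 0.115]
tcp_rot: [0.101, 2.446, -0.036]
wrist_force: [0.5, 0.2, -1.1]
width: 0.713
grip_force: 44.6
```

Run:
```python
from h import *
s=read_state();print(s["width"]*85.4,s["grip_force"],s["wrist_force"],s["torque"])
delta(ramp(14.4,0,110.3),slope_pose(40))
```

```text
60.90242655689105 44.56386208534241 [ 0.46504181  0.18149553 -1.12555436] [0.01018971 0.44484797 0.02674917]
shift [ 1.5 -2.1  4.9] turn [ 0.0012 -0.004   0.001 ] at [ 0.5785 -0.0234  0.115 ]
```

Call:
{"name": "step_arm", "arguments": {"targets": [[[0,0,0],[1,-1.5,2],50],[[0,0,0],[0,0,2],50],[[0,0,0],[0,0,0],50],[[0,0,0],[0,0,0],50]]}}

```text
time: 10.53
tool_pos: [0.5804, -0.0246, 0.1129]
tcp_rot: [0.102, 2.449, -0.038]
wrist_force: [0.8, 0.2, -0.4]
width: 0.711
grip_force: 44.6
```

Call:
{"name": "step_arm", "arguments": {"targets": [[[0,0,0],[0,0,1],50],[[0,0,0],[0,0,0],50],[[0,0,0],[0,0,0],50]]}}

```text
time: 10.78
tool_pos: [0.5811, -0.0246, 0.1126]
tcp_rot: [0.102, 2.449, -0.038]
wrist_force: [0.1, -0.9, -1.4]
width: 0.714
grip_force: 44.6
```

Call:
{"name": "step_arm", "arguments": {"targets": [[[0,0,0],[0,0,1],50],[[0,0,0],[0,0,0],50],[[0,0,0],[0,0,0],50]]}}

```text
time: 11.03
tool_pos: [0.5818, -0.0247, 0.1122]
tcp_rot: [0.102, 2.45, -0.038]
wrist_force: [0.2, 0.1, -1.7]
width: 0.712
grip_force: 44.6
```

Run:
```python
from h import *
s=read_state();print(s["width"]*85.4,s["grip_force"],s["wrist_force"],s["torque"])
delta(ramp(14.4,0,110.3),slope_pose(40))
```

```text
60.80716358633154 44.55850839614868 [ 0.20674435  0.12429994 -1.68750501] [0.0372174  0.416368   0.01210504]
shift [ 2.3 -1.1  0.6] turn [-0.0003 -0.008   0.0007] at [ 0.5818 -0.0247  0.1122]
```

Call:
{"name": "step_arm", "arguments": {"targets": [[[0,0,0],[1,0,1.5],50],[[0,0,0],[0,0,0],50],[[0,0,0],[0,0,0],50]]}}

```text
time: 11.28
tool_pos: [0.5821, -0.0248, 0.1112]
tcp_rot: [0.102, 2.451, -0.038]
wrist_force: [0.7, 0.0, -1.0]
width: 0.709
grip_force: 44.6
```

Call:
{"name": "step_arm", "arguments": {"targets": [[[0,0,0],[0,0,1],50],[[0,0,0],[0,0,0],50],[[0,0,0],[0,0,0],50]]}}

```text
time: 11.53
tool_pos: [0.5829, -0.0248, 0.1108]
tcp_rot: [0.102, 2.452, -0.038]
wrist_force: [-0.3, -0.4, -0.9]
width: 0.717
grip_force: 44.6
```

Call:
{"name": "step_arm", "arguments": {"targets": [[[0,0,0],[0,0,1],50],[[0,0,0],[0,0,0],50],[[0,0,0],[0,0,0],50]]}}

```text
time: 11.78
tool_pos: [0.5834, -0.0248, 0.1104]
tcp_rot: [0.102, 2.452, -0.038]
wrist_force: [-3.3, -0.8, 1.4]
width: 0.715
grip_force: 45.0
```

Run:
```python
from h import *
s=read_state();print(s["wrist_force"],s["torque"])
delta(ramp(14.4,0,110.3),slope_pose(40))
```

```text
[-3.342237   -0.79011469  1.35200447] [-0.01047328  0.50983464  0.00858702]
shift [ 2.3 -1.1 -1.7] turn [-0.0003 -0.0107  0.0007] at [ 0.5834 -0.0248  0.1104]
```

Call:
{"name": "step_arm", "arguments": {"targets": [[[0,0,0],[2,0,0],50],[[0,0,0],[0,0,0],50],[[0,0,0],[0,0,0],85],[[0,0,0],[0,0,0],85],[[0,0,0],[0,0,0],85]]}}

```text
time: 12.2
tool_pos: [0.5824, -0.0248, 0.1102]
tcp_rot: [0.102, 2.453, -0.038]
wrist_force: [-0.1, 0.5, -0.6]
width: 0.995
grip_force: 0.0
```

Call:
{"name": "step_arm", "arguments": {"targets": [[[0,0,0],[0,0,0],85],[[0,0,0],[0,0,0],85],[[0,0,0],[0,0,0],85]]}}

```text
time: 12.45
tool_pos: [0.5822, -0.0247, 0.1099]
tcp_rot: [0.102, 2.453, -0.038]
wrist_force: [-1.1, 0.2, 0.5]
width: 0.994
grip_force: 0.0
```

Call:
{"name": "step_arm", "arguments": {"targets": [[[0,0,0],[0,0,-10],85],[[0,0,0],[0,0,-20],85],[[0,0,0],[0,0,-30],85],[[0,0,0],[0,0,-30],85],[[0,0,0],[0,0,0],85]]}}

```text
time: 12.87
tool_pos: [0.5524, -0.0207, 0.1474]
tcp_rot: [0.091, 2.443, -0.018]
wrist_force: [0.8, -0.7, -0.5]
width: 0.997
grip_force: 0.0
```

Run:
```python
from h import *
im=read_camera("wrist");P,T=tool();print(P)
corners=[ramp(*[a*np.cos(np.radians(40))-h*np.sin(np.radians(40)),b,a*np.sin(np.radians(40))+h*np.cos(np.radians(40))]) for a,b,h in((7.7,31,18),(7.7,-31,18),(147.7,-31,18),(147.7,31,18))]
px=proj("wrist",corners);print(px.round(1).tolist())
o=im[:,:,::-1].copy();cv2.polylines(o,[px.astype(np.int32)],True,(0,255,0),1)
k=read_camera("scene");a=cv2.resize(k[120:240,220:370,::-1],(500,400),interpolation=cv2.INTER_CUBIC)
cv2.imwrite("pics/w6.png",np.hstack([cv2.resize(o,(480,300)),cv2.resize(a,(320,300))]))
```

```text
[ 0.55290877 -0.02062064  0.14699006]
[[377.2, 88.9], [247.7, 88.5], [261.6, 333.7], [365.0, 332.6]]
```

View pics/w6.png

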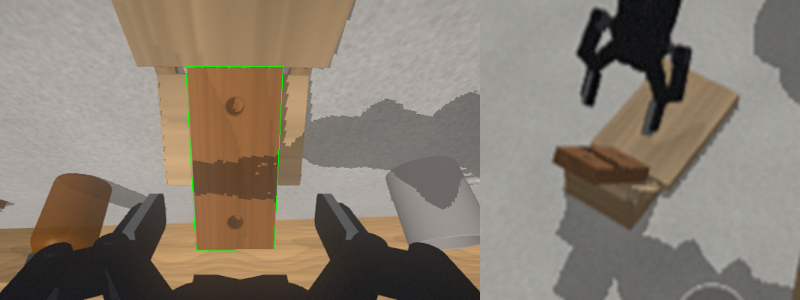

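Call:
{"name": "step_arm", "arguments": {"targets": [[[0,0,0],[-24,0,-28.8],85],[[0,0,0],[-24,0,-28.8],85],[[0,0,0],[-24,0,-28.8],30],[[0,0,0],[-24,0,-28.8],30],[[0,0,0],[-20,0,-24],30]]}}

```text
time: 13.38
tool_pos: [0.5533, -0.0222, 0.3293]
tcp_rot: [0.092, 2.443, -0.013]
wrist_force: [0.2, 0.0, 0.9]
width: 0.597
grip_force: 0.0
```

Call:
{"name": "step_arm", "arguments": {"targets": [[[0,0.122,0],[0,0,0],30],[[0,0.122,0],[0,0,0],30],[[0,0.122,0],[0,0,0],30],[[0,0.122,0],[0,0,0],30],[[0,0.122,0],[0,0,0],30]]}}

```text
time: 13.8
tool_pos: [0.5535, -0.0214, 0.3271]
tcp_rot: [0.106, 3.059, 0.023]
wrist_force: [0.5, -0.6, 0.3]
width: 0.351
grip_force: 0.0
```

Call:
{"name": "step_arm", "arguments": {"targets": [[[0,0.122,0],[0,0,0],30],[[0,0.122,0],[0,0,0],30],[[0,0.122,0],[0,0,0],30],[[0,0.122,0],[0,0,0],30],[[0,0.122,0],[0,0,0],30]]}}

```text
time: 14.22
tool_pos: [0.5539, -0.0214, 0.326]
tcp_rot: [-0.083, -2.61, -0.052]
wrist_force: [-0.7, 0.3, -0.4]
width: 0.35
grip_force: 0.0
```

Run:
```python
from h import *
s=read_state();print(s["q"],s["width"]*85.4)
delta(ramp(210,0,250),slope_pose(-30))
delta(ramp(166.4,0,125.3),slope_pose(-30))
```

```text
[-0.08785163  0.3076055   1.57788193  0.00888684  1.7870814  -1.59557658] 29.912240440696568
shift [-230.    -6.9  -47.1] turn [ 0.0108 -0.0072  0.0231] at [ 0.5539 -0.0214  0.326 ]
shift [-255.5   -8.9   82.5] turn [ 0.0108 -0.0072  0.0231] at [ 0.5539 -0.0214  0.326 ]
```

Call:
{"name": "step_arm", "arguments": {"targets": [[[0.0108,-0.0072,0.0231],[0,0,0],30],[[0,0,0],[-38,-1.1,-7.8],30],[[0,0,0],[-38,-1.1,-7.8],30],[[0,0,0],[-38,-1.1,-7.8],30],[[0,0,0],[-38,-1.1,-7.8],30]]}}

```text
time: 14.63
tool_pos: [0.7007, -0.0393, 0.2776]
tcp_rot: [-0.113, -2.625, -0.025]
wrist_force: [0.7, 0.6, 0.2]
width: 0.352
grip_force: 0.0
```

Call:
{"name": "step_arm", "arguments": {"targets": [[[0,0,0],[-38,-1.1,-7.8],30],[[0,0,0],[-38,-1.1,-7.8],30],[[0,0,0],[0,0,0],30],[[0,0,0],[0,0,0],30]]}}

```text
time: 14.97
tool_pos: [0.7729, -0.0484, 0.2478]
tcp_rot: [-0.113, -2.616, -0.024]
wrist_force: [-0.1, 0.6, 0.1]
width: 0.352
grip_force: 0.0
```

Run:
```python
from h import *
s=read_state();print(s["q"],s["width"]*85.4)
delta(ramp(166.4,0,125.3),slope_pose(-30))
```

```text
[-0.09220111  0.78069973  1.01824657 -0.00733249  1.86597804 -1.57675312] 30.09214574221935
shift [-25.1   6.9 127. ] turn [-0.0028  0.0002 -0.0035] at [ 0.7729 -0.0484  0.2478]
```

Call:
{"name": "step_arm", "arguments": {"targets": [[[0,0,0],[-8,2,30],30],[[0,0,0],[-8,2,30],30],[[0,0,0],[-8,2,30],30],[[0,0,0],[-1,1,22],30],[[0,0,0],[0,0,14],30]]}}

```text
time: 15.38
tool_pos: [0.7297, -0.0383, 0.1317]
tcp_rot: [-0.114, -2.62, -0.023]
wrist_force: [0.4, -0.1, 0.5]
width: 0.347
grip_force: 0.0
```

Call:
{"name": "step_arm", "arguments": {"targets": [[[0,0,0],[0,0,0],30],[[0,0,0],[0,0,0],30]]}}

```text
time: 15.55
tool_pos: [0.7314, -0.039, 0.1343]
tcp_rot: [-0.115, -2.622, -0.021]
wrist_force: [-0.6, 0.6, 0.9]
width: 0.352
grip_force: 0.0
```

Run:
```python
from h import *
s=read_state();print(s["q"],s["wrist_force"])
delta(ramp(149.1,0,135.3),slope_pose(-30))
im=read_camera("wrist");cv2.imwrite("pics/w7.png",im[:,:,::-1])
```

```text
[-0.08527702  0.77297326  1.24253119 -0.00525556  1.64307609 -1.56734827] [-0.56138705  0.5527648   0.93053728]
shift [15.2  0.5  7.5] turn [-0.0045  0.0066 -0.0051] at [ 0.7314 -0.039   0.1343]
```

View pics/w7.png

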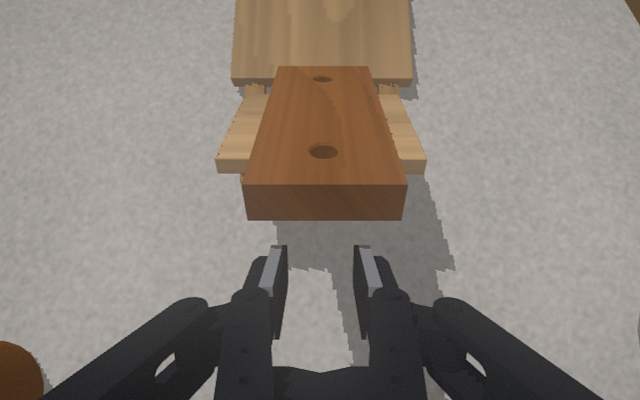

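Call:
{"name": "step_arm", "arguments": {"targets": [[[0,0,0],[5,0,4],30],[[0,0,0],[5,0,3.5],30],[[0,0,0],[5,0,0],30],[[0,0,0],[0,0,0],30]]}}

```text
time: 15.93
tool_pos: [0.7152, -0.0382, 0.1349]
tcp_rot: [-0.116, -2.622, -0.02]
wrist_force: [-0.4, -0.2, 0.9]
width: 0.349
grip_force: 0.0
```

Call:
{"name": "step_arm", "arguments": {"targets": [[[0,-0.0524,0],[9.6,0,-3.3],30],[[0,-0.0524,0],[9.6,0,-3.3],30],[[0,-0.0524,0],[9.6,0,-3.3],30],[[0,-0.0524,0],[9.6,0,-3.3],30],[[0,-0.0524,0],[9.6,0,-3.3],30]]}}

```text
time: 16.35
tool_pos: [0.6787, -0.0347, 0.1687]
tcp_rot: [-0.126, -2.886, -0.004]
wrist_force: [0.1, 0.1, -0.1]
width: 0.352
grip_force: 0.1
```

```bash
cat >> h.py <<'E'
def arc(th):
    "pose on tipping arc after panel turned th deg"
    t=np.radians(th);v=np.array([149.1,123.3]);x=v[0]*np.cos(t)-v[1]*np.sin(t);z=v[0]*np.sin(t)+v[1]*np.cos(t)
    delta(ramp(x,0,12+z),slope_pose(-30+th))
E
python3 - <<'E'
from h import *
s=read_state();print(s["wrist_force"]);arc(15)
E
```

```text
[ 0.14265062  0.08170688 -0.07520729]
shift [ 1.2  0.8 -0.7] turn [-0.0071  0.0093 -0.0047] at [ 0.6787 -0.0347  0.1687]
```

Call:
{"name": "step_arm", "arguments": {"targets": [[[0,-0.0524,0],[10,0,-3.3],30],[[0,-0.0524,0],[9.6,0,-3.3],30],[[0,-0.0524,0],[9.6,0,-3.3],30],[[0,-0.0524,0],[9.6,0,-3.3],30],[[0,-0.0524,0],[9.6,0,-3.3],30]]}}

```text
time: 16.77
tool_pos: [0.6336, -0.0306, 0.1927]
tcp_rot: [0.135, 3.129, -0.013]
wrist_force: [0.7, -0.0, -0.4]
width: 0.35
grip_force: 0.2
```

Run:
```python
from h import *
s=read_state();print(s["wrist_force"]);arc(30)
im=read_camera("wrist");cv2.imwrite("pics/w8.png",im[:,:,::-1])
for c in ("wrist","top"):
    if c!="wrist": read_camera(c)
    print(c,[(np.round(d["extent"]),d["score"]) for d in look_for(c,"panel")[:1]])
# expected panel extent on the wrist at th=30 about stop
def pan(th):
    a=np.radians(40+th);u=np.array([np.cos(a),np.sin(a)]);n=np.array([-u[1],u[0]]);out=[]
    for s_ in(0,140):
        for h in(-9.2,8.8):
            for b in(-31,31):
                q=u*s_+n*h;out.append(ramp(q[0],b,12+q[1]))
    return out
for th in(0,15,30,45): p=proj("wrist",pan(th));print(th,p.min(0).round(),p.max(0).round())
```

```text
[ 0.7483457  -0.04710583 -0.38459854]
shift [ 0.4  0.4 -0.7] turn [-0.0081  0.0101 -0.0028] at [ 0.6336 -0.0306  0.1927]
wrist [(array([241.,  90., 410., 264.]), 0.95)]
top [(array([354., 205., 389., 228.]), 0.53)]
0 [264.  91.] [384. 312.]
15 [252.  89.] [396. 302.]
30 [239.  87.] [411. 262.]
45 [226.  87.] [424. 182.]
```

Call:
{"name": "step_arm", "arguments": {"targets": [[[0,-0.0524,0],[9.8,0,-3.3],30],[[0,-0.0524,0],[9.6,0,-3.3],30],[[0,-0.0524,0],[9.6,0,-3.3],30],[[0,-0.0524,0],[9.6,0,-3.3],30],[[0,-0.0524,0],[9.6,0,-3.3],30]]}}

```text
time: 17.38
tool_pos: [0.5852, -0.0264, 0.2029]
tcp_rot: [0.123, 2.869, -0.029]
wrist_force: [0.0, -0.4, -0.6]
width: 0.354
grip_force: 0.0
```

Call:
{"name": "step_arm", "arguments": {"targets": [[[0,-0.0524,0],[9.8,0,-3.3],30],[[0,-0.0524,0],[9.6,0,-3.3],30],[[0,-0.0524,0],[9.6,0,-3.3],30],[[0,0,0],[0,0,0],30],[[0,0,0],[0,0,0],30]]}}

```text
time: 17.8
tool_pos: [0.5535, -0.0236, 0.2024]
tcp_rot: [0.115, 2.717, -0.036]
wrist_force: [-0.1, -0.2, -0.1]
width: 0.35
grip_force: 0.0
```

Run:
```python
from h import *
s=read_state();print(s["wrist_force"],s["q"]);arc(54)
read_camera("wrist");print([(np.round(d["extent"]),d["score"]) for d in look_for("wrist","panel")[:1]])
read_camera("top");print([(np.round(d["extent"]),d["score"]) for d in look_for("top","panel")[:2]])
def pan(th):
    a=np.radians(40+th);u=np.array([np.cos(a),np.sin(a)]);n=np.array([-u[1],u[0]]);out=[]
    for s_ in(0,140):
        for h in(-9.2,8.8):
            for b in(-31,31):
                q=u*s_+n*h;out.append(ramp(q[0],b,12+q[1]))
    return out
for th in(45,54,65,140): p=proj("wrist",pan(th));print(th,p.min(0).round(),p.max(0).round())
```

```text
[-0.05390474 -0.23313073 -0.13514946] [-0.08320469 -0.06534319  2.21175872 -0.01632331  0.57265781 -1.55743708]
shift [-1.4  0.1 -2.3] turn [-0.0086  0.0037  0.0009] at [ 0.5535 -0.0236  0.2024]
[(array([220.,  94., 434., 157.]), 0.89)]
[(array([350., 235., 360., 270.]), 0.64), (array([442., 122., 484., 156.]), 0.54)]
45 [246.  88.] [402. 291.]
54 [238.  87.] [411. 262.]
65 [228.  86.] [422. 208.]
140 [ 249. -213.] [402. 106.]
```

Call:
{"name": "step_arm", "arguments": {"targets": [[[0,0,0],[-10,0,-15],30],[[0,0,0],[-20,0,-20],30],[[0,0,0],[-30,0,-25],30],[[0,0,0],[-30,0,-25],85],[[0,0,0],[0,0,0],85]]}}

```text
time: 18.42
tool_pos: [0.6081, -0.0274, 0.3288]
tcp_rot: [0.114, 2.697, -0.037]
wrist_force: [1.5, 0.1, 2.3]
width: 0.62
grip_force: 0.0
```

Run:
```python
from h import *
print(tool()[0])
a=read_camera("wrist");print([(np.round(d["extent"]),d["score"]) for d in look_for("wrist","panel")[:1]])
b=read_camera("top");print([(np.round(d["extent"]),d["score"]) for d in look_for("top","panel")[:2]])
c=read_camera("scene");print([(np.round(d["extent"]),d["score"]) for d in look_for("scene","panel")[:2]])
p=proj("top",[ramp(x,y,30) for x in(0,-140) for y in(-31,31)]);print("flat top",p.min(0),p.max(0))
p=proj("scene",[ramp(x,y,z) for x in(0,-140) for y in(-31,31) for z in(12,30)]);print("flat scene",p.min(0),p.max(0))
cv2.imwrite("pics/mix.png",np.hstack([cv2.resize(a[:,:,::-1],(480,300)),cv2.resize(c[120:240,230:358,::-1],(320,300))]))
```

```text
[ 0.60805117 -0.02738421  0.32879028]
[(array([260.,   4., 383.,  88.]), 0.63)]
[(array([350., 227., 368., 253.]), 0.52)]
[(array([284., 150., 325., 186.]), 0.86), (array([367., 197., 389., 250.]), 0.63)]
flat top [346.03554791 220.43650566] [378.27382724 282.88790776]
flat scene [279.68266135 148.94070463] [323.55618531 188.4268485 ]
```

Run:
```python
from h import *
delta(ramp(-95,0,290),slope_pose(0))
```

```text
shift [127.3  -0.8 -29.8] turn [-0.0087  0.4205 -0.0009] at [ 0.5993 -0.0267  0.3148]
```

Call:
{"name": "step_arm", "arguments": {"targets": [[[0,0,0],[31.8,0,-7.5],85],[[0,0,0],[31.8,0,-7.5],85],[[0,0,0],[31.8,0,-7.5],85],[[0,0,0],[31.8,0,-7.5],85],[[-0.002,0.105,0],[0,0,0],85]]}}

```text
time: 19.13
tool_pos: [0.4543, -0.0141, 0.2774]
tcp_rot: [0.12, 2.846, -0.027]
wrist_force: [-4.3, 0.1, -6.0]
width: 0.992
grip_force: 0.0
```

Call:
{"name": "step_arm", "arguments": {"targets": [[[-0.002,0.105,0],[0,0,0],85],[[-0.002,0.105,0],[0,0,0],85],[[-0.002,0.105,0],[0,0,0],85],[[0,0,0],[0,0,0],85],[[0,0,0],[0,0,0],85]]}}

```text
time: 19.55
tool_pos: [0.4727, -0.0159, 0.2905]
tcp_rot: [0.133, 3.135, -0.001]
wrist_force: [1.2, -0.0, -0.9]
width: 0.999
grip_force: 0.0
```

Call:
{"name": "step_arm", "arguments": {"targets": [[[0,0,0],[0,0,0],85],[[0,0,0],[0,0,0],85],[[0,0,0],[0,0,0],85]]}}

```text
time: 19.8
tool_pos: [0.4717, -0.0157, 0.2919]
tcp_rot: [0.133, 3.133, -0.001]
wrist_force: [0.2, 0.4, 0.5]
width: 0.991
grip_force: 0.0
```

Run:
```python
from h import *
s=read_state();print(s["joint_vel"].round(3))
im=read_camera("wrist");P,T=tool();print(P,T.apply([0,0,1]))
r=cut_out("wrist","panel")[0];m=r["region"].astype(np.uint8);cs,_=cv2.findContours(m,0,1);h=cv2.convexHull(max(cs,key=cv2.contourArea))
q=cv2.approxPolyDP(h,8,True)[:,0];print(q.tolist(),r["score"])
W=np.array([onplane("wrist",p,.030) for p in q]);print(W.round(4).tolist())
B=cv2.boxPoints(cv2.minAreaRect(np.float32(W[:,:2]*1e3)));print(B.round(1).tolist(),cv2.minAreaRect(np.float32(W[:,:2]*1e3)))
o=im[:,:,::-1].copy();cv2.drawContours(o,[q],-1,(0,255,0),1)
t=read_camera("top");print([(np.round(d["extent"]),d["score"]) for d in look_for("top","panel")[:1]])
cv2.imwrite("pics/land.png",np.hstack([cv2.resize(o,(480,300)),cv2.resize(t[170:310,310:430,::-1],(257,300))]))
```

```text
[-0.    -0.    -0.007  0.001  0.004  0.   ]
[ 0.47188057 -0.01576475  0.29211174] [ 5.61337974e-03 -9.46913082e-04 -9.99983797e-01]
[[351, 104], [350, 242], [293, 242], [288, 106]] 0.93
[[0.4134, 0.0172, 0.03], [0.5537, 0.0083, 0.03], [0.5487, -0.0516, 0.03], [0.4103, -0.0413, 0.03]]
[[409.6000061035156, -42.70000076293945], [549.9000244140625, -51.599998474121094], [553.7000122070312, 8.300000190734863], [413.3999938964844, 17.200000762939453]] ((481.62506103515625, -17.21172332763672), (60.01943588256836, 140.60707092285156), 86.34324645996094)
[(array([346., 224., 378., 282.]), 0.71)]
```

View pics/land.png

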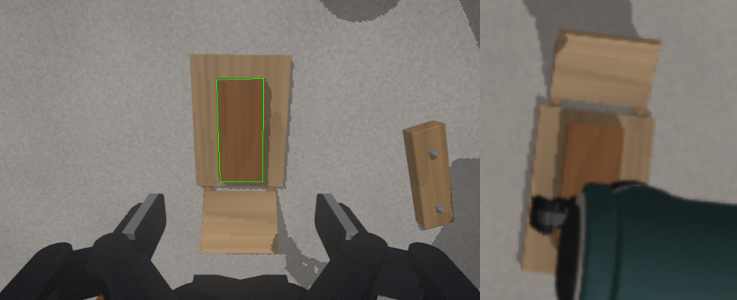

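Run:
```python
from h import *
c0=np.array([.4816,-.0172]);y=np.radians(-3.9);delta([c0[0],c0[1],.20],frame([0,0,-1],[-np.sin(y),np.cos(y),0]))
from scipy.optimize import least_squares
obs=[]
for f,rois in(("w1",((310,135,345,165),(310,215,345,248))),("w2",((575,125,615,165),(580,205,618,240)))):
    im=cv2.imread(f"pics/{f}.png");sat=cv2.cvtColor(im,cv2.COLOR_BGR2HSV)[:,:,1]
    a=np.load(f+".npz")
    for i,(x0,y0,x1,y1) in enumerate(rois):
        d=(sat[y0:y1,x0:x1]<55).astype(np.uint8)
        n,_,st,ce=cv2.connectedComponentsWithStats(d)
        L=[(st[j],ce[j]+[x0,y0]) for j in range(1,n) if st[j,4]>12]
        print(f,i,[(l[0].tolist(),l[1].round(1).tolist()) for l in L])
        L=[l for l in L if l[0][4]<200]
        if L: obs.append((i,a["K"],a["R"],a["t"],max(L,key=lambda l:l[0][4])[1]))
for i in(0,1): 
    o=[v[1:] for v in obs if v[0]==i];print(tri(o))
# fit: centroid of pin ~ z .0295
for i,K,R,t,uv in obs:
    o=-R.T@t;d=R.T@np.linalg.inv(K)@[*uv,1];print(i,(o+d*(.0295-o[2])/d[2]).round(4))
```

```text
shift [-8.9 -0.6 92.5] turn [-0.0005  0.0057 -0.0167] at [ 0.4723 -0.0158  0.2924]
w1 0 [([13, 10, 9, 10, 69], [327.4, 149.4])]
w1 1 [([12, 12, 9, 11, 68], [326.0, 231.8])]
w2 0 [([35, 0, 5, 40, 110], [612.9, 140.1]), ([11, 12, 15, 10, 119], [592.9, 141.5])]
w2 1 [([15, 11, 14, 11, 106], [601.7, 221.0])]
(array([0.53041043, 0.24234522, 0.02854645]), np.float64(0.0002170938169070774))
(array([0.6175654 , 0.26335637, 0.02908731]), np.float64(2.7330562690350146e-05))
0 [0.5304 0.2423 0.0295]
1 [0.6174 0.2633 0.0295]
0 [0.53   0.2416 0.0295]
1 [0.6173 0.263  0.0295]
```

Call:
{"name": "step_arm", "arguments": {"targets": [[[0,0.0057,-0.0167],[0,0,0],85],[[0,0,0],[-2.3,-0.1,38],85],[[0,0,0],[-2.3,-0.1,38],85],[[0,0,0],[-2.3,-0.1,38],85],[[0,0,0],[-2,-0.1,30],85]]}}

```text
time: 20.42
tool_pos: [0.4805, -0.0168, 0.146]
tcp_rot: [-0.106, -3.138, 0.001]
wrist_force: [-0.7, -0.2, -0.6]
width: 0.997
grip_force: 0.0
```

Call:
{"name": "step_arm", "arguments": {"targets": [[[0,0,0],[0,0,20],85],[[0,0,0],[0,0,0],85],[[0,0,0],[0,0,0],85]]}}

```text
time: 20.67
tool_pos: [0.4804, -0.0169, 0.1272]
tcp_rot: [-0.106, -3.136, 0.0]
wrist_force: [0.1, 0.3, 0.1]
width: 0.997
grip_force: 0.0
```

Run:
```python
from h import *
im=read_camera("wrist");cv2.imwrite("pics/w9.png",im[:,:,::-1])
r=cut_out("wrist","panel")[0];m=r["region"].astype(np.uint8);cs,_=cv2.findContours(m,0,1);h=cv2.convexHull(max(cs,key=cv2.contourArea))
q=cv2.approxPolyDP(h,8,True)[:,0];print(q.tolist(),[onplane("wrist",p,.030).round(4).tolist() for p in q])
c0=np.array([.4816,-.0172]);y=np.radians(-3.9);delta([c0[0],c0[1],.088],frame([0,0,-1],[-np.sin(y),np.cos(y),0]))
```

```text
[[263, 104], [390, 109], [371, 352], [267, 350]] [[0.4116, -0.0403, 0.03], [0.4179, 0.0199, 0.03], [0.5591, 0.0076, 0.03], [0.5535, -0.0545, 0.03]]
shift [ 1.2 -0.2 41.8] turn [-0.0005  0.0018  0.0003] at [ 0.4827 -0.017   0.1298]
```

Call:
{"name": "step_arm", "arguments": {"targets": [[[0,0,0],[-1,0,20],85],[[0,0,0],[0,0,14],85],[[0,0,0],[0,0,7],85],[[0,0,0],[0,0,0],85],[[0,0,0],[0,0,0],85]]}}

```text
time: 21.18
tool_pos: [0.4831, -0.0171, 0.0883]
tcp_rot: [0.107, 3.139, -0.001]
wrist_force: [-0.2, -0.6, -0.5]
width: 0.994
grip_force: 0.0
```

Call:
{"name": "step_arm", "arguments": {"grip_force": 40, "targets": [[[0,0,0],[0,0,0],50],[[0,0,0],[0,0,0],50],[[0,0,0],[0,0,0],50],[[0,0,0],[0,0,0],50],[[0,0,0],[0,0,0],50]]}}

```text
time: 21.6
tool_pos: [0.4835, -0.0171, 0.0887]
tcp_rot: [0.107, 3.138, -0.001]
wrist_force: [-0.9, 0.5, 5.9]
width: 0.71
grip_force: 44.0
```

Call:
{"name": "step_arm", "arguments": {"targets": [[[0,0,0],[0,0,-15],50],[[0,0,0],[0,0,-30],50],[[0,0,0],[0,0,-35],50],[[0,0,0],[0,0,0],50],[[0,0,0],[0,0,0],50]]}}

```text
time: 22.02
tool_pos: [0.4844, -0.0172, 0.1699]
tcp_rot: [0.107, 3.134, -0.001]
wrist_force: [-0.1, 0.1, -1.2]
width: 0.713
grip_force: 44.3
```

```bash
cat >> h.py <<'E'
def inhand(zt):
    "near end of the gripped panel's upper face in tool frame (mm), upper face at tool z=zt m"
    K,R,t=cam("wrist");P,T=tool();A=T.inv().as_matrix()@R.T;c=T.inv().apply(-R.T@t-P)
    im=read_camera("wrist");r=cut_out("wrist","panel")[0];m=r["region"]
    out=[]
    for u in range(270,371,20):
        v=np.argmax(m[:,u]);d=A@np.linalg.inv(K)@[u,v,1];out.append(((c+d*(zt-c[2])/d[2])*1e3)[:2].round(1).tolist())
    ed=[]
    for v in(140,200):
        w=np.flatnonzero(m[v]);
        ed.append([((c+(d:=A@np.linalg.inv(K)@[u,v,1])*(zt-c[2])/d[2])*1e3)[:2].round(1).tolist() for u in(w[0],w[-1]+1)])
    print("end",out,"sides",ed);return im
E
python3 - <<'E'
from h import *
s=read_state();print(s["width"]*85.4,s["wrist_force"])
im=inhand(.0578);cv2.imwrite("pics/w10.png",im[:,:,::-1])
y=np.radians(13.55);delta([.574,.2528,.2],frame([0,0,-1],[-np.sin(y),np.cos(y),0]))
E
```

```text
60.90161815525045 [-0.08207091  0.08416421 -1.19422456]
end [[72.3, -18.8], [72.4, -11.7], [72.4, -4.5], [72.7, 2.6], [72.4, 9.8], [72.4, 16.9]] sides [[[58.5, -30.4], [58.5, 31.5]], [[35.2, -31.2], [35.2, 31.0]]]
shift [-73.6 275.4 -33.6] turn [-2.000e-04 -1.800e-03 -3.046e-01] at [ 0.4818 -0.0169  0.1667]
```

Call:
{"name": "step_arm", "arguments": {"targets": [[[0,0,0],[-9.2,34.4,-5],50],[[0,0,0],[-9.2,34.4,-5],50],[[0,0,0],[-9.2,34.4,-5],50],[[0,0,0],[-9.2,34.4,-5],50],[[0,0,0],[-9.2,34.4,-5],50]]}}

```text
time: 22.53
tool_pos: [0.5388, 0.1527, 0.1898]
tcp_rot: [-0.107, -3.135, 0.003]
wrist_force: [1.6, -0.5, -1.8]
width: 0.714
grip_force: 44.3
```

Call:
{"name": "step_arm", "arguments": {"targets": [[[0,0,0],[-9.2,34.4,0],50],[[0,0,0],[-9.2,34.4,0],50],[[0,0,0],[-9.2,34.4,0],50],[[0,0,-0.1],[0,0,0],50],[[0,0,-0.1],[0,0,0],50]]}}

```text
time: 22.95
tool_pos: [0.5737, 0.2545, 0.189]
tcp_rot: [0.219, -3.129, 0.002]
wrist_force: [-1.1, -0.0, -1.0]
width: 0.714
grip_force: 44.4
```

Call:
{"name": "step_arm", "arguments": {"targets": [[[0,0,-0.1046],[0,0,0],50],[[0,0,0],[0,0,0],50],[[0,0,0],[0,0,0],50],[[0,0,0],[0,0,0],50]]}}

```text
time: 23.28
tool_pos: [0.5738, 0.2522, 0.1904]
tcp_rot: [0.366, -3.117, 0.001]
wrist_force: [-0.5, -0.8, -1.7]
width: 0.711
grip_force: 44.4
```

Run:
```python
from h import *
im=inhand(.0587);cv2.imwrite("pics/w11.png",im[:,:,::-1])
g=cv2.cvtColor(im,cv2.COLOR_RGB2LAB).astype(float)[:,:,1]
for u in(290,320,350):
    d=np.abs(np.diff(cv2.GaussianBlur(g,(1,3),0)[80:125,u-5:u+6].mean(1)));print(u,80+np.argsort(d)[-4:],d[np.argsort(d)[-4:]].round(1))
K,R,t=cam("wrist");P,T=tool()
for x in(69,70,71,72,73): print(x,proj("wrist",P+T.apply([x/1e3,0,.0587])).round(1))
print("stand near end px",proj("wrist",[[.574-.08*np.cos(.2365)-b*np.sin(.2365),.2528-.08*np.sin(.2365)+b*np.cos(.2365),.024] for b in(-.022,.022)]).round(1).tolist())
y=np.radians(13.55);delta([.5763,.2534,.125],frame([0,0,-1],[-np.sin(y),np.cos(y),0]))
print([(np.round(d["extent"]),d["score"]) for d in look_for("wrist","stand")[:1]])
```

```text
end [[72.9, -18.8], [72.6, -11.6], [72.6, -4.4], [72.6, 2.8], [72.6, 10.0], [72.3, 17.2]] sides [[[58.6, -30.5], [58.6, 31.5]], [[35.1, -31.0], [35.2, 31.0]]]
290 [ 86  85  99 100] [1.5 1.7 2.8 3. ]
320 [ 86  84 100  85] [1.7 1.7 2.4 3. ]
350 [ 84 100 101  85] [1.5 1.8 2.  2.5]
69 [[322.3 111.3]]
70 [[322.3 108.4]]
71 [[322.3 105.6]]
72 [[322.3 102.7]]
73 [[322.3  99.8]]
stand near end px [[288.3, 83.8], [355.5, 83.8]]
shift [-2.4  0.7 66.3] turn [-0.0003 -0.0022 -0.0019] at [0.5742 0.2522 0.1913]
[(array([287.,  85., 360., 101.]), 0.77)]
```

Call:
{"name": "step_arm", "arguments": {"targets": [[[0,-0.0022,-0.0019],[-3,0.6,20],50],[[0,0,0],[0,0,24],50],[[0,0,0],[0,0,14],50],[[0,0,0],[0,0,6],50],[[0,0,0],[0,0,0],50]]}}

```text
time: 23.85
tool_pos: [0.5758, 0.2532, 0.1257]
tcp_rot: [0.372, -3.116, 0.002]
wrist_force: [-0.7, -0.7, -1.0]
width: 0.713
grip_force: 44.3
```

Call:
{"name": "step_arm", "arguments": {"targets": [[[0,0,0],[0,0,0],50],[[0,0,0],[0,0,0],50]]}}

```text
time: 24.02
tool_pos: [0.5782, 0.2542, 0.1293]
tcp_rot: [-0.373, 3.116, 0.001]
wrist_force: [-0.1, 0.5, -0.8]
width: 0.709
grip_force: 44.3
```

Run:
```python
from h import *
im=inhand(.0587);cv2.imwrite("pics/w12.png",im[:,:,::-1])
g=cv2.cvtColor(im,cv2.COLOR_RGB2LAB).astype(float)[:,:,1]
for u in(290,320,350):
    d=np.abs(np.diff(cv2.GaussianBlur(g,(1,3),0)[50:125,u-5:u+6].mean(1)));i=np.argsort(d)[-6:];print(u,50+i,d[i].round(1))
print("stand near end px",proj("wrist",[[.574-.08*np.cos(.2365)-b*np.sin(.2365),.2528-.08*np.sin(.2365)+b*np.cos(.2365),.024] for b in(-.022,.022)]).round(1).tolist())
r=cut_out("wrist","stand")[0];m=r["region"];print(r["extent"],r["score"])
for v in range(70,104,4):
    w=np.flatnonzero(m[v]);print(v,(w[0],w[-1]) if len(w) else None,end=" ")
y=np.radians(13.55);delta([.577,.2535,.125],frame([0,0,-1],[-np.sin(y),np.cos(y),0]))
```

```text
end [[72.9, -18.8], [72.6, -11.6], [72.6, -4.4], [72.6, 2.8], [72.3, 10.0], [72.3, 17.2]] sides [[[58.6, -30.2], [58.6, 31.1]], [[35.2, -31.0], [35.2, 31.0]]]
290 [101  73  99  71 100  72] [0.8 1.1 1.9 2.  2.1 2.7]
320 [ 73  99 101  71 100  72] [1.2 1.2 1.4 2.  2.3 2.8]
350 [102  73 101 100  71  72] [0.9 1.3 1.5 1.6 2.1 3.2]
stand near end px [[275.0, 70.6], [367.2, 70.8]]
[275.7, 72.4, 367.1, 101.8] 0.96
70 None 74 (np.int64(277), np.int64(364)) 78 (np.int64(276), np.int64(366)) 82 (np.int64(276), np.int64(366)) 86 (np.int64(276), np.int64(366)) 90 (np.int64(277), np.int64(366)) 94 (np.int64(277), np.int64(365)) 98 (np.int64(278), np.int64(365)) 102 None shift [ 1.4 -0.4  4.4] turn [0.0002 0.0036 0.0018] at [0.5782 0.2542 0.1294]
```

Call:
{"name": "step_arm", "arguments": {"targets": [[[0,0.0036,-0.006],[1.2,-0.4,4],50],[[0,0,0],[0,0,5],50],[[0,0,0],[0,0,2],50],[[0,0,0],[0,0,0],50],[[0,0,0],[0,0,0],50]]}}

```text
time: 24.58
tool_pos: [0.5759, 0.2531, 0.1164]
tcp_rot: [0.382, -3.115, 0.001]
wrist_force: [0.4, 0.2, -0.2]
width: 0.712
grip_force: 44.4
```

Run:
```python
from h import *
s=read_state();print(s["wrist_force"],s["torque"])
y=np.radians(13.9);delta([.5771,.2535,.1007],frame([0,0,-1],[-np.sin(y),np.cos(y),0]))
```

```text
[ 0.43900741  0.16835971 -0.21236495] [ 0.0149624  -0.03817065  0.0236997 ]
shift [-1.3  0.1 15.7] turn [-0.0003 -0.0035  0.0018] at [0.5759 0.2531 0.1164]
```

Call:
{"name": "step_arm", "arguments": {"targets": [[[0,-0.002,0],[-1,0,2],50],[[0,0,0],[0,0,0],50],[[0,0,0],[0,0,0],50]]}}

```text
time: 24.83
tool_pos: [0.5773, 0.2535, 0.1149]
tcp_rot: [0.383, -3.118, 0.0]
wrist_force: [-0.0, -1.0, -1.6]
width: 0.712
grip_force: 44.4
```

Run:
```python
from h import *
s=read_state();print(s["wrist_force"],s["torque"])
y=np.radians(13.9);delta([.5771,.2535,.1007],frame([0,0,-1],[-np.sin(y),np.cos(y),0]))
```

```text
[-0.01146772 -1.02090134 -1.60309997] [ 0.00439709  0.01390702 -0.00384314]
shift [ 0.2  0.1 14.2] turn [-0.0001 -0.0005  0.0018] at [0.5773 0.2535 0.1149]
```

Aligned; now lower through the pin tips.

Call:
{"name": "step_arm", "arguments": {"targets": [[[0,0,0],[0,0,3],50],[[0,0,0],[0,0,1.5],50],[[0,0,0],[0,0,0],50],[[0,0,0],[0,0,0],50]]}}

```text
time: 25.17
tool_pos: [0.577, 0.2534, 0.1102]
tcp_rot: [0.383, -3.117, 0.001]
wrist_force: [0.8, 0.4, -2.3]
width: 0.711
grip_force: 44.4
```

Run:
```python
from h import *
s=read_state();print(s["wrist_force"],s["torque"])
y=np.radians(13.9);delta([.5771,.2535,.1007],frame([0,0,-1],[-np.sin(y),np.cos(y),0]))
```

```text
[ 0.80701049  0.38243109 -2.34796543] [-0.00411729  0.00305709  0.04677043]
shift [-0.1  0.1  9.4] turn [-0.0003 -0.001   0.0018] at [0.577  0.2534 0.1102]
```

Call:
{"name": "step_arm", "arguments": {"targets": [[[0,0,0],[0,0,2],50],[[0,0,0],[0,0,0],50],[[0,0,0],[0,0,0],50]]}}

```text
time: 25.42
tool_pos: [0.5771, 0.2534, 0.1083]
tcp_rot: [0.383, -3.117, 0.0]
wrist_force: [0.0, 0.6, -1.1]
width: 0.708
grip_force: 44.4
```

Call:
{"name": "step_arm", "arguments": {"targets": [[[0,0,0],[0,0,2],50],[[0,0,0],[0,0,0],50],[[0,0,0],[0,0,0],50]]}}

```text
time: 25.67
tool_pos: [0.5771, 0.2534, 0.1063]
tcp_rot: [0.383, -3.117, 0.0]
wrist_force: [0.4, 1.4, -0.6]
width: 0.711
grip_force: 44.4
```

Run:
```python
from h import *
s=read_state();print(s["wrist_force"],s["torque"])
y=np.radians(13.9);delta([.5771,.2535,.1007],frame([0,0,-1],[-np.sin(y),np.cos(y),0]))
```

```text
[ 0.38975786  1.44494373 -0.55264451] [0.03064627 0.05344238 0.0030542 ]
shift [-0.   0.1  5.6] turn [-0.0002 -0.0008  0.0018] at [0.5771 0.2534 0.1063]
```

Well below the tips with no load, so the pins are in. Continuing down to the seat.

Call:
{"name": "step_arm", "arguments": {"targets": [[[0,0,0],[0,0,2],50],[[0,0,0],[0,0,0],50],[[0,0,0],[0,0,0],50]]}}

```text
time: 25.92
tool_pos: [0.5771, 0.2534, 0.1043]
tcp_rot: [0.383, -3.117, 0.0]
wrist_force: [-0.4, 0.4, -1.0]
width: 0.71
grip_force: 44.4
```

Call:
{"name": "step_arm", "arguments": {"targets": [[[0,0,0],[0,0,2],50],[[0,0,0],[0,0,0],50],[[0,0,0],[0,0,0],50]]}}

```text
time: 26.17
tool_pos: [0.5771, 0.2534, 0.1023]
tcp_rot: [0.383, -3.117, 0.0]
wrist_force: [0.1, -0.6, -0.7]
width: 0.708
grip_force: 44.4
```

Call:
{"name": "step_arm", "arguments": {"targets": [[[0,0,0],[0,0,1],50],[[0,0,0],[0,0,0],50],[[0,0,0],[0,0,0],50]]}}

```text
time: 26.42
tool_pos: [0.5772, 0.2534, 0.1014]
tcp_rot: [0.383, -3.118, 0.0]
wrist_force: [-0.2, -0.2, -1.6]
width: 0.71
grip_force: 44.4
```

Call:
{"name": "step_arm", "arguments": {"targets": [[[0,0,0],[0,0,0.7],50],[[0,0,0],[0,0,0],50],[[0,0,0],[0,0,0],50]]}}

```text
time: 26.67
tool_pos: [0.5773, 0.2535, 0.1008]
tcp_rot: [0.383, -3.118, 0.0]
wrist_force: [-0.8, 0.9, -0.9]
width: 0.712
grip_force: 44.4
```

Call:
{"name": "step_arm", "arguments": {"targets": [[[0,0,0],[0,0,0.7],50],[[0,0,0],[0,0,0],50],[[0,0,0],[0,0,0],50]]}}

```text
time: 26.92
tool_pos: [0.5773, 0.2534, 0.1007]
tcp_rot: [0.383, -3.118, 0.0]
wrist_force: [-2.3, -0.8, 5.4]
width: 0.706
grip_force: 44.9
```

Call:
{"name": "step_arm", "arguments": {"targets": [[[0,0,0],[0,0,0],85],[[0,0,0],[0,0,0],85],[[0,0,0],[0,0,0],85],[[0,0,0],[0,0,0],85],[[0,0,0],[0,0,0],85]]}}

```text
time: 27.33
tool_pos: [0.5772, 0.2534, 0.0999]
tcp_rot: [0.383, -3.118, 0.0]
wrist_force: [-0.7, -0.2, -0.1]
width: 0.993
grip_force: 0.0
```

Call:
{"name": "step_arm", "arguments": {"targets": [[[0,0,0],[0,0,-10],85],[[0,0,0],[0,0,-25],85],[[0,0,0],[0,0,-35],85],[[0,0,0],[0,0,-35],85],[[0,0,0],[0,0,-35],85]]}}

```text
time: 27.75
tool_pos: [0.577, 0.2533, 0.2419]
tcp_rot: [0.383, -3.117, 0.001]
wrist_force: [-0.1, 1.0, -0.6]
width: 0.995
grip_force: 0.0
```

Call:
{"name": "step_arm", "arguments": {"targets": [[[0,0,0],[0,0,0],85],[[0,0,0],[0,0,0],85],[[0,0,0],[0,0,0],85],[[0,0,0],[0,0,0],85]]}}

```text
time: 28.08
tool_pos: [0.5763, 0.2531, 0.2385]
tcp_rot: [0.383, -3.115, 0.001]
wrist_force: [-1.0, 0.1, -0.3]
width: 0.997
grip_force: 0.0
```

Run:
```python
from h import *
print(tool()[0])
im=read_camera("wrist");r=cut_out("wrist","panel")[0];m=r["region"].astype(np.uint8);cs,_=cv2.findContours(m,0,1);h=cv2.convexHull(max(cs,key=cv2.contourArea))
q=cv2.approxPolyDP(h,7,True)[:,0];print(r["score"],q.tolist(),[onplane("wrist",p,.042).round(4).tolist() for p in q])
W=np.float32([onplane("wrist",p,.042)[:2]*1e3 for p in h[:,0]]);print(cv2.minAreaRect(W))
read_camera("scene")
for n in("panel","mug","jar","offcut"): print(n,[(np.round(d["extent"]).tolist(),round(d["score"],2)) for d in look_for("scene",n)[:2]])
y=np.radians(13.55);u=np.array([np.cos(y),np.sin(y)]);v=np.array([-u[1],u[0]])
p=proj("scene",[[*(np.array([.574,.2528])+a*u+b*v),z] for a in(-.07,.07) for b in(-.031,.031) for z in(.024,.042)]);print("seated",p.min(0),p.max(0))
```

```text
[0.57625434 0.25306661 0.23848685]
0.73 [[283, 97], [363, 100], [353, 265], [285, 263]] [[0.5136, 0.2083, 0.042], [0.5012, 0.2664, 0.042], [0.6347, 0.2962, 0.042], [0.647, 0.2391, 0.042]]
((574.6890258789062, 252.5980682373047), (139.9401092529297, 61.836692810058594), 13.177245140075684)
panel [([361.0, 195.0, 392.0, 241.0], 0.74)]
mug [([308.0, 232.0, 364.0, 279.0], 0.7)]
jar [([169.0, 171.0, 202.0, 217.0], 0.91)]
offcut [([420.0, 254.0, 478.0, 309.0], 0.82)]
seated [361.866525   191.70442954] [393.74159058 239.68634445]
```

```bash
python3 -c "
from workcell import finish_job
print(finish_job())"
```

```text
the job is handed in; nothing more can be done
None
```

I leaned the panel on the slope, let go and tipped it onto the landing board, then set it plain face up on the finishing stand and let go. The last camera check put its top face at the fully seated height, with the mug, jar and offcut where they stood, and I handed the job in at about 28 s.

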